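Lock a quarter-turn T-stud in a slotted fixture rail

TASK

Lift the T-headed clamp stud out of its holder, drop its head through the wide opening of the slotted rail and slide it along the slot, gently, until you feel it come up against the stop hidden inside. There turn it a quarter turn clockwise (seen from above) so that its head locks crosswise under the lips, and leave it standing locked in the rail. Never force it in the rail (stay well under 25 N), and leave the tape, the collar and the spanner where they lie.

Things in the scene. Friction and masses are not known exactly. Their poses are not given: they have to be found in the camera images.
- stud: Loose steel clamp stud with a black bar grip, 68 mm high, about 0.16 kg, standing in the holder at the start. Origin: centre of its underside; z up, x along the long side of head and grip (a half turn about z changes nothing). Going up: round pilot 8 mm dia (z 0-5 mm), T-head (5-13), shank 9 mm dia (13-22.5), collar 24 mm dia (22.5-26.5), neck, bar grip (28-68).
- stud_head (a point): Middle of the stud's steel T-head, 9 mm above the stud's underside. The head is 30.6 mm (x) by 15 mm (y), 8 mm thick. Two opposite corners are cut back so that, in the lock pocket, it can turn clockwise only (seen from above); after a little over 90 degrees the other two corners meet the pocket's side walls and stop the turn.
- stud_grip (a point): Middle of the stud's upright black bar grip, 53 mm above its underside. The grip is 34 mm (x) by 16 mm (y), 40 mm high: pinch it across the 16 mm.
- holder: Grey plastic stand, 60 x 48 x 16 mm, fixed to the bench. Origin: centre of its underside, z up. The stud's head lies in a recess in its top, 34 mm (x) by 18 mm (y), 6 mm deep, with the pilot in a well below; the underside of the seated stud is 5 mm above the bench. The stud lifts straight out.
- rail: Fixed aluminium T-slot rail, 240 mm long (x) with a 20 mm screw ear at each end, 46 mm wide (y), top 26 mm above the bench, lips 6.5 mm thick. Origin: centre of its underside; x runs along the slot from the entry opening to the locking end. Inside, the head rests on ledges 10 mm above the bench (stud's underside then 5 mm above it), 1.5 mm below the lips; the pilot runs in a groove.
- entry (a point): Centre of the rail's entry opening, 74 mm before the rail's middle (rail x = -74 mm), level with its top. The opening is 38 mm long (rail x) and 19.4 mm wide; only here can the head go in or out, with its long side along the rail.
- slot_start (a point): Where the narrow slot leaves the entry opening (rail x = -55 mm), level with the rail's top. From here to slot_end the slot between the lips is 11.6 mm wide, with rounded corners leading in; below the lips the head's channel is 17.4 mm wide, so that the head cannot lift out or turn in it.
- slot_end (a point): Far end of the slot (rail x = +92 mm), at the rail's top. Short of it, inside, is a steel insert with a lock pocket (36 x 31.6 mm) and a rigid stop in the groove for the pilot. The head can turn only in the pocket, with the pilot at the stop (about 2 mm of play along the slot). Its place changes and is not measured: the stud at the stop is 32 to 77 mm short of this point; find it by feel.
- tape: Roll of black tape, 58 mm dia, 19 mm high, lying loose behind the rail; bystander. Origin: centre of its underside.
- hub_collar: Dark steel shaft collar, 49 mm dia, 22 mm high, lying loose behind the work; bystander. Origin: centre of its underside.
- spanner: Steel spanner, 156 mm long (y), 27 mm wide, 8 mm high, lying loose in front of the work; bystander. Origin: centre of its underside.
Mind the look-alikes: they are no part of the job. What is shaped like the stud but turquoise is not meant.

How it is judged:
On the way, in this order (a step that is already met when the one before it is completed fails the run):
1. the stud's head is down in the entry opening, its underside 3 to 8 mm above the bench (z of stud in the frame of rail between 0.003 and 0.008 m and y of stud in the frame of rail between -0.004 and 0.004 m and angle between the x axis of stud and the x axis of rail, either way round below 0.16 rad and x of stud in the frame of rail below -0.05 m), for 0.1 s.
2. the stud has been slid along the slot, head still lengthwise, at least 10 mm past the middle of the rail (z of stud in the frame of rail between 0.003 and 0.008 m and y of stud in the frame of rail between -0.004 and 0.004 m and angle between the x axis of stud and the x axis of rail, either way round below 0.16 rad and x of stud in the frame of rail above 0.01 m), for 0.1 s.
At the end, for the whole second after the job is handed in: The stud stands in the slot at the lock pocket, upright within 0.14 rad, its underside 3 to 8 mm above the bench, its axis within 4 mm of the slot's middle line and 5 to 70 mm past the rail's middle, its head turned crosswise to the slot within 0.27 rad; it is at rest and released (z of stud in the frame of rail between 0.003 and 0.008 m and y of stud in the frame of rail between -0.004 and 0.004 m and angle between the x axis of stud and the y axis of rail, either way round below 0.27 rad and x of stud in the frame of rail between 0.005 and 0.07 m and angle between stud's own z axis and vertical below 0.14 rad and linear speed of stud below 0.01 m/s and angular speed of stud below 0.1 rad/s); the robot touches nothing.
It fails at once if the stud, out of the entry opening and in the slot, pressed on the rail or anything inside it with more than 25 N (contact force between stud and rail above 25 N and x of stud in the frame of rail above -0.05 m).
It fails at once if the stud was banged on the rail with more than 45 N (contact force between stud and rail above 45 N).
It fails at once if the tape, the collar or the spanner shifted by more than 15 mm (distance of any of tape, hub_collar, spanner from where it was at the start of the episode above 0.015 m).
It also fails if it takes over 64 s, if anything falls off the work surface, if the arm or the gripper's body presses on something with over 40 N, if the wrist force passes 120 N, or if a joint passes its speed limit or range.

ROBOT

A 6-joint arm with a two-finger parallel gripper is mounted at the origin on a cart in front of the work surface, level with it; the furniture and walls round the work are solid. World frame = base frame: x ahead of the robot, y to its left, z up, the work surface at z = 0. Lengths are in m, angles in rad, forces in N, time in s.
With the tool pointing down it reaches from about 0.325 to 0.875 m from the base axis. Payload 4.4 kg.
Tool frame: the origin (TCP) lies between the finger pads; the fingertips stand manip.tips_ahead ahead of it and the grasp point (between the pads) lies 8 mm behind it (manip.tips_ahead is the distance from the TCP to the fingertips, in m); y points along the fingers, z is the direction in which the jaws open and shut, and the axes are right-handed (so a half turn about y gives the same grasp; the last joint's range is limited). The gripper opens to 85 mm and grips with 20 to 120 N. Pads are 22 mm wide; open, the fingers measure 114 mm over their backs; the gripper's body (76 mm by 85 mm) begins 54 mm behind the grasp point. The pads swing forward as they close: fully open they stand 13 mm farther back than shut.
Start: joints at [1.111, 0.207, 1.542, -0, 1.393, -0.15], TCP at [0.175, 0.548, 0.242] pointing down, gripper open.
Joint ranges: [-2.73, 2.73], [-0.86, 2.22], [0.23, 2.46], [-1.11, 4.25], [0.08, 2.63], [-2.82, 2.82]. Speed limits (rad/s): [2.79, 2.79, 3.14, 3.14, 3.14, 3.14].

INTERFACE

Orientations are given as a unit quaternion [w, x, y, z].
In Python, from cell import manip, imaging gives the robot as it stands.
- The arm moves only by the tool arm_command, never from a script. Its argument "increments" is a list of rows, each a list of 3 entries, a list of its own where there are three numbers: the shift along the tool's x, y, z in mm, then the turn about the tool's y in degrees, then the finger opening in mm, from 0 to 85.4. A call has exactly 8 rows; each row shifts and turns the commanded pose from where the row before left it, along the tool's axes as they then stand; what a row does not reach is not made up. A row lasts 1/10 s, in which the tool goes at most 50 mm and 8.59 degrees, less where a joint would pass 70% of its speed; a pose out of reach is approached as far as the arm can. A call with a gripper value outside its range is refused whole. The fingers move at their own pace and stop on an object; the grip force is fixed at half the most. Time passes only in rows, so rows that do not move let the fingers close, or fill a call up. It gives the time, the measured TCP pose, the force and the opening at its end, in the units of the state.
- manip.get_obs(): the state, without advancing time (a new reading comes with each control period).
- imaging.capture(name): name is "scene" or "top" or "wrist"; returns a dict with "color" (420x560x3 uint8, red, green, blue), "depth" (420x560 float32, m along the optical axis (not along the pixel's ray), 0 where there is no reading), "mtx" (3x3 intrinsics, pixels), "eye" and "attitude" of the camera in the world; the wrist camera has in their place "mount" (4x4, takes a point from camera to tool coordinates, whose origin is the TCP and whose axes are the tool frame's). Camera axes: x right, y down, z forward; pixel columns grow to the right and rows downward; lengths in m; the calibration is good to about 2 mm. A picture is of the moment at which its call begins: read the wrist's pose just before it.
- manip.job_done(): hands the job in, once; it reports no verdict.
The state is a dict: "time_s": time; "qpos": joint angles; "joint_velocities": joint speeds; "tau": joint torques, N m; "tcp_pos": TCP position; "orientation": TCP orientation; "wrist_force": force on the tool from outside, world axes, zero at the start; "ft_torque": the same for the moment, N m; "gripper_width": finger opening in m.
Only numpy, scipy, OpenCV 4.12 (cv2) and the standard library are available. Lean on these libraries where they do the work, as an engineer would, in place of code of your own. Each camera call takes 0.05 s, during which the arm holds its last target. There are 200 camera calls.

## Working session

There is one attempt and no reset: what is moved stays moved. The work goes in short steps, Python scripts to look and compute and a tool call to move; the robot and the scene stay as the last step left them, time stands still between calls to the robot, and variables do not carry over. Pictures are saved under pics/ and viewed, about 8 in all and at most 12, crops included, and the job is handed in when it is done.

Besides the shell and the picture viewer there is one more tool, called after "Emit:" as name([rows], argument=value, ...), one row to a line, values as JSON. arm_command: Moves the arm, as the interface text tells. Its arguments: {"type":"object","properties":{"increments":{"type":"array","items":{"type":"array"}}},"required":["increments"]}

```bash
mkdir -p pics; python3 - <<'E'
from cell import manip, imaging
import cv2, numpy as np
o=manip.get_obs()
for k in o: print(k,np.round(o[k],4))
print(manip.tips_ahead)
for n in ("scene","top"):
    c=imaging.capture(n); np.savez(f"{n}.npz",**c)
    print(n,c["mtx"],c["eye"],c["attitude"])
    cv2.imwrite(f"pics/{n}.png",c["color"][...,::-1])
E
```

```text
time_s 0.0
qpos [ 1.1105  0.2074  1.543   0.      1.3935 -0.1505]
joint_velocities [-0.0001 -0.0006  0.0006  0.0006  0.0009 -0.0012]
tau [ 8.00000e-04 -3.83036e+01 -2.91599e+01 -0.00000e+00  1.05000e-02
  0.00000e+00]
tcp_pos [0.175  0.547  0.2411]
orientation [-0.6979  0.6994 -0.1094  0.1088]
wrist_force [-0.1724  0.4258  0.1447]
ft_torque [ 0.0133  0.0519 -0.0263]
gripper_width 0.0853
0.011
scene [[382.88711845   0.         277.18924648]
 [  0.         382.88711845 204.94281739]
 [  0.           0.           1.        ]] [-0.01645997 -0.36977522  0.58721535] [-0.38157297  0.78636698 -0.43458678  0.2171713 ]
top [[480.13549971   0.         275.82314002]
 [  0.         480.13549971 213.49625926]
 [  0.           0.           1.        ]] [ 0.32306783 -0.00476015  1.19711348] [ 0.06002864 -0.70334692  0.7052078  -0.06619389]
```

View pics/top.png

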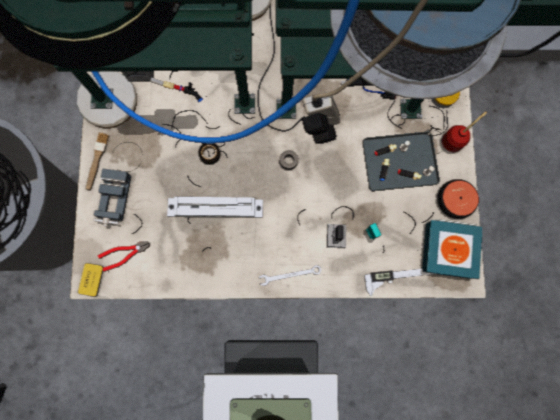

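View pics/scene.png

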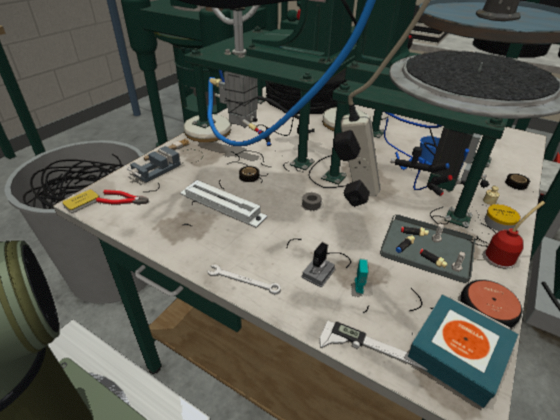

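Top view: rail at px (215,207) with its slot roughly along image x, holder with black stud at (337,236), turquoise decoy at (373,231). The tape (208,153), collar (288,159) and spanner (290,275) are bystanders. Next: enlarge and measure.

```bash
cat > h.py <<'E'
import numpy as np, cv2
from scipy.spatial.transform import Rotation as R
def rot(q): return R.from_quat([q[1],q[2],q[3],q[0]]).as_matrix()
def cam(c,o=None):
    """rotation, eye of camera in world"""
    if "mount" in c:
        A=rot(o["orientation"]); M=np.array(c["mount"])
        return A@M[:3,:3], A@M[:3,3]+np.array(o["tcp_pos"])
    return rot(c["attitude"]), np.array(c["eye"])
def onplane(c,px,z,o=None):
    Rm,e=cam(c,o); px=np.atleast_2d(px).astype(float)
    d=np.c_[px,np.ones(len(px))]@np.linalg.inv(c["mtx"]).T@Rm.T
    return e+d*((z-e[2])/d[:,2])[:,None]
def proj(c,P,o=None):
    Rm,e=cam(c,o); p=(np.atleast_2d(P)-e)@Rm@c["mtx"].T
    return p[:,:2]/p[:,2:]
E
python3 - <<'E'
from h import *
c=dict(np.load("top.npz"))
im=c["color"][...,::-1]
a=cv2.resize(im[185:230,155:275],None,fx=6.6,fy=6.6,interpolation=cv2.INTER_CUBIC)
b=cv2.resize(im[215:260,310:430],None,fx=6.6,fy=6.6,interpolation=cv2.INTER_CUBIC)
cv2.imwrite("pics/crop.png",np.vstack([a,b])[:600])
print(onplane(c,[[168,207],[263,207],[215,207],[337,236]],0.026))
g=cv2.cvtColor(im,cv2.COLOR_BGR2HSV)
m=((g[...,1]<40)&(g[...,2]>185)).astype(np.uint8); 
sub=np.zeros_like(m); sub[190:225,160:270]=m[190:225,160:270]
n,l,s,ce=cv2.connectedComponentsWithStats(sub);print(s,ce)
E
```

```text
[[ 0.55151947  0.25198006  0.026     ]
 [ 0.5511062   0.01642607  0.026     ]
 [ 0.55131519  0.135543    0.026     ]
 [ 0.47809689 -0.16571878  0.026     ]]
[[     0      0    560    420 233365]
 [   160    190      1      1      1]
 [   160    192    103     26   1485]
 [   225    202     45     23    334]
 [   172    220      5      5     14]
 [   160    224      1      1      1]] [[279.98414929 209.50993508]
 [160.         190.        ]
 [210.38181818 205.85185185]
 [253.67664671 218.23652695]
 [173.85714286 222.78571429]
 [160.         224.        ]]
```

View pics/crop.png

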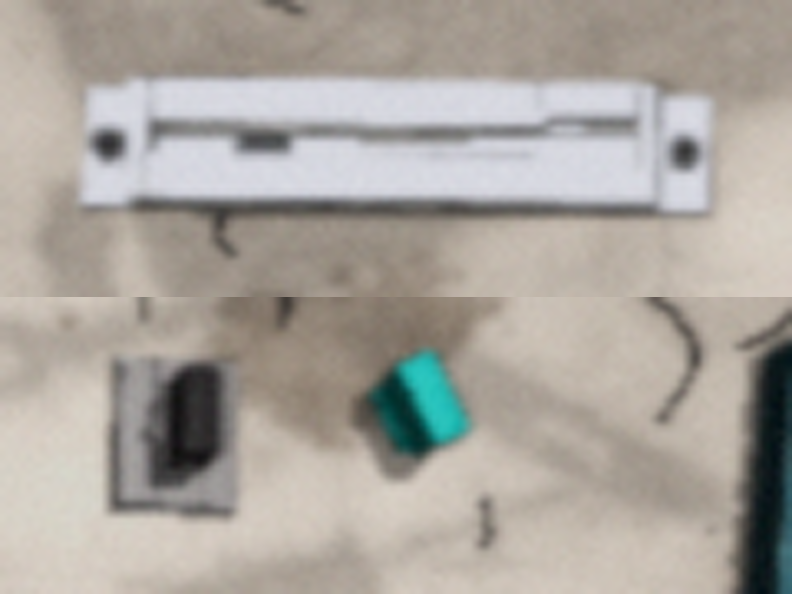

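Crop: the rail's wide opening is at its right end (crop x 545–640), so rail +x runs left (world +y). The stud sits in the holder with its grip's long side roughly along world x.

```bash
python3 - <<'E'
from h import *
from cell import manip, imaging
o=manip.get_obs(); c=imaging.capture("wrist")
print(np.round(rot(o["orientation"]),3)); print(np.round(c["mount"],4)); print(c["mtx"])
T=rot(o["orientation"]).T
p=np.array(o["tcp_pos"])
for t in ([0.5,0.10,0.25],[0.47,-0.16,0.25]): print(np.round(1000*T@(np.array(t)-p),1))
E
```

```text
[[ 0.952 -0.001  0.305]
 [-0.305 -0.002  0.952]
 [-0.    -1.    -0.002]]
[[-8.000e-04  9.531e-01  3.027e-01 -7.720e-02]
 [ 4.000e-04 -3.027e-01  9.531e-01 -1.312e-01]
 [ 1.000e+00  8.000e-04 -1.000e-04  1.900e-03]
 [ 0.000e+00  0.000e+00  0.000e+00  1.000e+00]]
[[291.11539733   0.         278.97609117]
 [  0.         291.11539733 209.33271384]
 [  0.           0.           1.        ]]
[ 445.8   -8.2 -326.7]
[ 496.5   -7.7 -583.5]
```

Emit:
arm_command([
  [[20, 0, -15], 0, 85],
  [[39, 0, -29], 0, 85],
  [[39, 0, -29], 0, 85],
  [[39, 0, -29], 0, 85],
  [[39, 0, -29], 0, 85],
  [[39, 0, -29], 0, 85],
  [[39, 0, -29], 0, 85],
  [[39, 0, -29], 0, 85],
])

```text
time_s: 0.95
tcp_pos: [0.3885, 0.2489, 0.2422]
orientation: [0.699, -0.699, 0.109, -0.109]
wrist_force: [0.7, 1.2, 0.5]
gripper_width: 0.0851
```

Emit:
arm_command([
  [[39, 0, -29], 0, 85],
  [[39, 0, -29], 0, 85],
  [[39, 0, -29], 0, 85],
  [[25, 0, -25], -6, 85],
  [[10, 0, -10], -6, 85],
  [[0, 0, 0], -6, 85],
  [[0, 0, 0], 0, 85],
  [[0, 0, 0], 0, 85],
])

```text
time_s: 1.75
tcp_pos: [0.4964, 0.089, 0.2419]
orientation: [0.707, -0.707, -0.001, 0.001]
wrist_force: [-0.1, -1.0, -0.7]
gripper_width: 0.0851
```

```bash
python3 - <<'E'
from h import *
from cell import manip, imaging
import pickle
o=manip.get_obs(); c=imaging.capture("wrist"); pickle.dump((o,c),open("w1.pkl","wb"))
print(o["time_s"],np.round(o["tcp_pos"],4),np.round(rot(o["orientation"]),3).tolist(),np.round(o["qpos"],2))
cv2.imwrite("pics/w1.png",cv2.resize(c["color"][...,::-1],(800,600)))
E
```

```text
1.75 [0.4964 0.089  0.2419] [[1.0, -0.001, -0.002], [0.002, 0.0, 1.0], [-0.001, -1.0, 0.0]] [ 0.01  0.06  1.71  0.    1.37 -1.57]
```

View pics/w1.png

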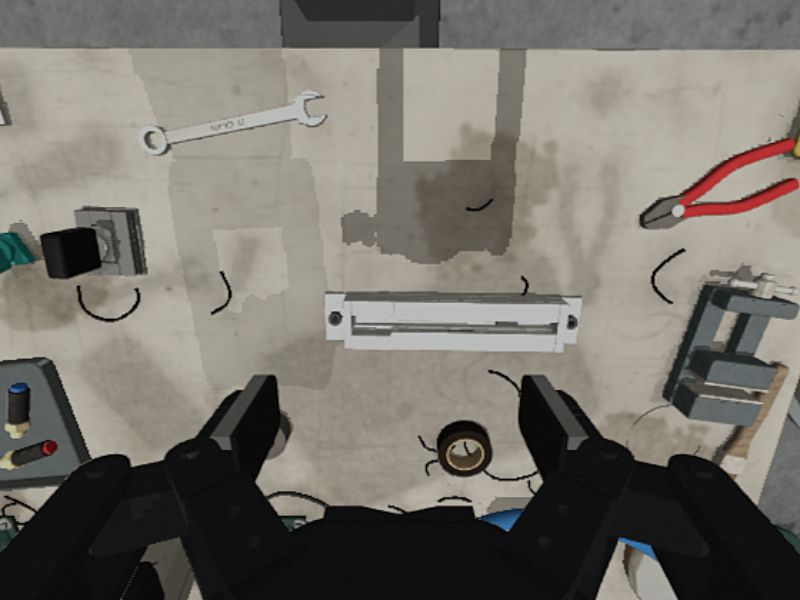

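Wrist view: rail with its slot from (352,327) to (558,327) and the wide entry at the left (−y) end; holder at (112,242) with the stud leaning outward in perspective, (70,252).

```bash
python3 - <<'E'
from h import *
import pickle
o,c=pickle.load(open("w1.pkl","rb")); k=560/800
print("slot ends",onplane(c,np.array([[352,326],[558,327]])*k,0.026,o))
print("ear holes",onplane(c,np.array([[335,318],[571,322]])*k,0.008,o))
t=dict(np.load("top.npz"))
print("top ends",onplane(t,[[155+640/6.6,185+125/6.6],[155+152/6.6,185+130/6.6]],0.026))
print("grip top",onplane(t,[[310+199/6.6,215+(405-297)/6.6]],0.073))
print("holder top",onplane(t,np.array([[310+112/6.6,215+(360-297)/6.6],[310+238/6.6,215+(360-297)/6.6],[310+232/6.6,215+(513-297)/6.6]]),0.016))
g=cv2.cvtColor(c["color"],cv2.COLOR_RGB2HSV)
m=(g[...,2]<45).astype(np.uint8); m[:, 120:]=0; m[:150]=0; m[200:]=0
n,l,s,ce=cv2.connectedComponentsWithStats(m);print(s[1:])
i=1+np.argmax(s[1:,4]); r=cv2.minAreaRect(np.argwhere(l==i)[:,::-1].astype(np.float32));print(r,cv2.boxPoints(r))
E
```

```text
slot ends [[0.55518033 0.04919323 0.026     ]
 [0.55558304 0.23350238 0.026     ]]
ear holes [[0.55423543 0.0314121  0.008     ]
 [0.55756071 0.25251057 0.008     ]]
top ends [[0.55890703 0.04385914 0.026     ]
 [0.55730056 0.22733836 0.026     ]]
grip top [[ 0.48291141 -0.16701236  0.073     ]]
holder top [[ 0.50823708 -0.14282179  0.016     ]
 [ 0.50813835 -0.19045374  0.016     ]
 [ 0.45017502 -0.18649747  0.016     ]]
[[  89  150   11   42  140]
 [  96  152    1    1    1]
 [  64  157    3    1    3]
 [  28  159   44   36 1200]
 [   4  163    1    1    1]
 [   8  181    1    1    1]
 [ 101  181    1    1    1]
 [   6  183    1    1    1]
 [  75  183    1    1    1]
 [   0  189    2    2    2]
 [   3  188    1    1    1]]
((49.68467712402344, 176.41259765625), (33.55343246459961, 38.65071487426758), 77.19573211669922) [[ 27.121813 164.33598 ]
 [ 64.811386 155.77016 ]
 [ 72.24754  188.48921 ]
 [ 34.55797  197.05504 ]]
```

Emit:
arm_command([
  [[0, 0, -20], 0, 85],
  [[-2, 5, -40], 0, 85],
  [[-3, 5, -42], 0, 85],
  [[-3, 5, -42], 0, 85],
  [[-3, 5, -42], 0, 85],
  [[-4, 5, -40], 0, 85],
  [[0, 5, -29], 0, 85],
  [[0, 0, 0], 0, 85],
])

```text
time_s: 2.6
tcp_pos: [0.4824, -0.1688, 0.2117]
orientation: [-0.707, 0.707, -0.0, -0.0]
wrist_force: [-0.1, 0.9, -0.1]
gripper_width: 0.0851
```

```bash
python3 - <<'E'
from h import *
from cell import manip, imaging
import pickle
o=manip.get_obs(); c=imaging.capture("wrist"); pickle.dump((o,c),open("w2.pkl","wb"))
print(o["time_s"],np.round(o["tcp_pos"],4),np.round(rot(o["orientation"]),3).tolist(),np.round(o["qpos"],2))
cv2.imwrite("pics/w2.png",cv2.resize(c["color"][...,::-1],(800,600)))
E
```

```text
2.6 [ 0.4824 -0.1688  0.2117] [[1.0, -0.001, 0.0], [-0.0, -0.001, 1.0], [-0.001, -1.0, -0.001]] [-0.51  0.1   1.73 -0.    1.31 -2.08]
```

View pics/w2.png

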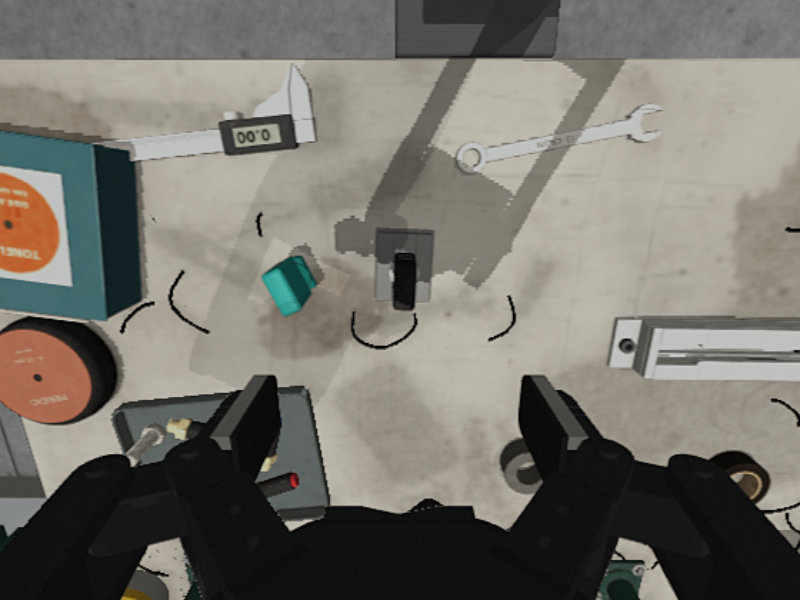

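Stud grip seen nearly centred between the fingers at (404,280), its long side along tool x, slightly tilted; spanner, collar and the turquoise decoy are clear.

```bash
python3 - <<'E'
from h import *
import pickle
o,c=pickle.load(open("w2.pkl","rb"))
g=cv2.cvtColor(c["color"],cv2.COLOR_RGB2GRAY)
m=(g<48).astype(np.uint8); M=np.zeros_like(m); M[168:225,266:300]=m[168:225,266:300]
n,l,s,ce=cv2.connectedComponentsWithStats(M); i=1+np.argmax(s[1:,4]); print(s[i],ce[i])
r=cv2.minAreaRect(np.argwhere(l==i)[:,::-1].astype(np.float32));print(r)
P=onplane(c,cv2.boxPoints(r),0.073,o); print(np.round(P,4))
for row in g[165:226:2,268:300]: print(' '.join('%3d'%v for v in row))
E
```

```text
[275 177  17  40 589] [282.74533107 196.05432937]
((283.0, 196.5), (39.0, 16.0), 90.0)
[[ 0.4594 -0.171   0.073 ]
 [ 0.4594 -0.1559  0.073 ]
 [ 0.4981 -0.1554  0.073 ]
 [ 0.4981 -0.1711  0.073 ]]
 66  65  66  65  66  67  63  61  63  66  65  65  66  64  66  66  64  69  79  82  81  82  80  76  78  84  83  84  85  84  84  84
 64  66  63  64  65  65  65  62  62  66  64  64  64  65  65  64  66  75  79  80  80  81  78  74  78  82  82  81  81  81  80  81
 64  65  65  64  65  66  64  59  63  64  64  64  64  64  63  68  75  80  80  81  81  82  75  71  77  83  82  81  81  81  81  80
 66  65  64  64  65  66  63  61  62  66  64  65  65  64  64  71  81  81  81  82  81  81  77  73  79  81  81  81  80  80  80  81
 64  65  65  66  65  65  62  59  60  65  63  63  66  73  79  80  79  80  81  81  81  81  77  74  79  81  81  81  81  80  80  81
 64  64  64  64  65  65  63  60  85 111 116 107 105 115 118  99  84  84  82  82  82  83  73  70  79  81  80  81  80  79  81  81
 65  65  65  65  67  65  63  58  59  46  16   0   0   0   0   0   0   0   9  17  33  60  70  73  80  81  81  80  79  80  81  81
 66  66 
[... 2363 characters left out ...]
  36  32  15   0  56 122 155 160 157 155 154 153 153 154 155
133 134 133 136 141 147 149 154 150 135 125 126 113  96  92  92  93  94  90  87 117 158 169 163 159 159 157 156 154 153 154 156
133 134 133 135 137 139 140 141 140 139 138 137 137 137 137 138 138 137 139 142 148 111  35 131 165 160 158 158 156 156 157 157
125 129 132 134 135 136 137 137 139 138 137 136 136 136 137 138 139 138 138 141 158 122   0 138 170 163 162 162 162 161 161 161
121 126 132 135 135 135 135 135 135 136 136 137 137 137 138 139 140 141 141 142 157 124   0  22 138 171 167 167 166 165 165 165
125 130 132 134 132 133 134 135 136 138 139 141 143 144 145 146 148 149 149 150 161 128   8   0 141 174 170 169 168 168 169 170
```

Emit:
arm_command([
  [[-1, 10, 5], 4, 45],
  [[0, 20, 0], 0, 45],
  [[0, 20, 0], 0, 45],
  [[0, 20, 0], 0, 45],
  [[0, 20, 0], 0, 45],
  [[0, 10, 0], 0, 45],
  [[0, 0, 0], 0, 45],
  [[0, 0, 0], 0, 45],
])

```text
time_s: 3.45
tcp_pos: [0.4824, -0.1607, 0.1129]
orientation: [-0.707, 0.707, -0.023, 0.023]
wrist_force: [0.9, -1.1, -1.0]
gripper_width: 0.0451
```

```bash
python3 - <<'E'
from h import *
from cell import manip, imaging
import pickle
o=manip.get_obs(); c=imaging.capture("wrist"); pickle.dump((o,c),open("w3.pkl","wb"))
print(o["time_s"],np.round(o["tcp_pos"],4),np.round(o["qpos"],2),o["gripper_width"],o["wrist_force"])
cv2.imwrite("pics/w3.png",cv2.resize(c["color"][...,::-1],(800,600)))
E
```

```text
3.45 [ 0.4824 -0.1607  0.1129] [-0.49  0.22  1.82  0.    1.1  -2.  ] 0.045084376594527166 [ 0.89979732 -1.12135141 -0.98604094]
```

View pics/w3.png

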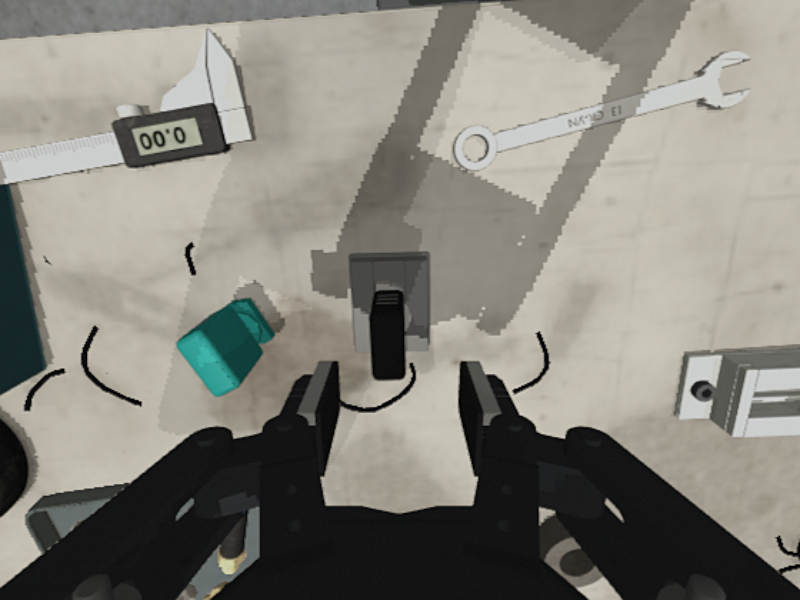

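The fingers straddle the grip line; the grip is at (388,335), about 5 mm to the −y side of the finger midline, parallel to the tool, with the decoy clear of the left finger.

Emit:
arm_command([
  [[-1, 0, -4.5], 0, 45],
  [[0, 12, 0], 0, 45],
  [[0, 15, 0], 0, 45],
  [[0, 15, 0], 0, 45],
  [[0, 12, 0], 0, 45],
  [[0, 8, 0], 0, 45],
  [[0, 0, 0], 0, 45],
  [[0, 0, 0], 0, 45],
])

```text
time_s: 4.3
tcp_pos: [0.4807, -0.1657, 0.0503]
orientation: [-0.707, 0.707, -0.023, 0.023]
wrist_force: [0.4, 0.1, 0.4]
gripper_width: 0.0451
```

Emit:
arm_command([
  [[0, 0, 0], 0, 30],
  [[0, 0, 0], 0, 20],
  [[0, 0, 0], 0, 10],
  [[0, 0, 0], 0, 10],
  [[0, 0, 0], 0, 10],
  [[0, 0, 0], 0, 10],
  [[0, 0, 0], 0, 10],
  [[0, 0, 0], 0, 10],
])

```text
time_s: 5.1
tcp_pos: [0.4813, -0.1659, 0.0511]
orientation: [-0.706, 0.707, -0.023, 0.024]
wrist_force: [0.9, 0.2, 5.3]
gripper_width: 0.015
```

Emit:
arm_command([
  [[0, -4, 0], 0, 10],
  [[0, -8, 0], 0, 10],
  [[0, -15, 0], 0, 10],
  [[0, -20, 0], 0, 10],
  [[0, -20, 0], 0, 10],
  [[4, -15, 20], 0, 10],
  [[8, -7, 35], 0, 10],
  [[8, 0, 35], 0, 10],
])

```text
time_s: 5.9
tcp_pos: [0.5072, -0.0768, 0.1409]
orientation: [-0.706, 0.707, -0.023, 0.025]
wrist_force: [0.8, 0.0, -2.3]
gripper_width: 0.0153
```

Emit:
arm_command([
  [[8, 0, 35], 0, 10],
  [[8, 0, 35], 0, 10],
  [[8, 0, 35], 0, 10],
  [[8, 0, 28], 0, 10],
  [[3, 0, 14], 4, 10],
  [[0, 0, 0], 8, 10],
  [[0, 0, 0], 8, 10],
  [[0, 0, 0], 8, 10],
])

```text
time_s: 6.7
tcp_pos: [0.55, 0.0676, 0.1388]
orientation: [-0.679, 0.68, -0.196, 0.194]
wrist_force: [0.1, 0.5, -2.0]
gripper_width: 0.0149
```

Emit:
arm_command([
  [[0, 0, 0], 8, 10],
  [[0, 0, 0], 8, 10],
  [[0, 0, 0], 8, 10],
  [[0, 0, 0], 8, 10],
  [[0, 0, 0], 8, 10],
  [[0, 0, 0], 8, 10],
  [[0, 0, 0], 8, 10],
  [[0, 0, 0], 2, 10],
])

```text
time_s: 7.5
tcp_pos: [0.55, 0.0673, 0.1389]
orientation: [-0.5, 0.501, -0.5, 0.499]
wrist_force: [0.4, -0.2, -2.0]
gripper_width: 0.0153
```

```bash
python3 - <<'E'
from h import *
from cell import manip, imaging
import pickle
o=manip.get_obs(); c=imaging.capture("wrist"); pickle.dump((o,c),open("w4.pkl","wb"))
print(o["time_s"],np.round(o["tcp_pos"],4),np.round(rot(o["orientation"]),3).tolist(),np.round(o["qpos"],2),o["gripper_width"],o["wrist_force"])
cv2.imwrite("pics/w4.png",cv2.resize(c["color"][...,::-1],(800,600)))
E
```

```text
7.5 [0.55   0.0673 0.1389] [[0.001, -0.002, 1.0], [-1.0, -0.0, 0.001], [0.0, -1.0, -0.002]] [-0.03  0.27  1.69 -0.    1.18 -0.04] 0.015300395446175926 [ 0.37271701 -0.19280018 -1.96037637]
```

View pics/w4.png

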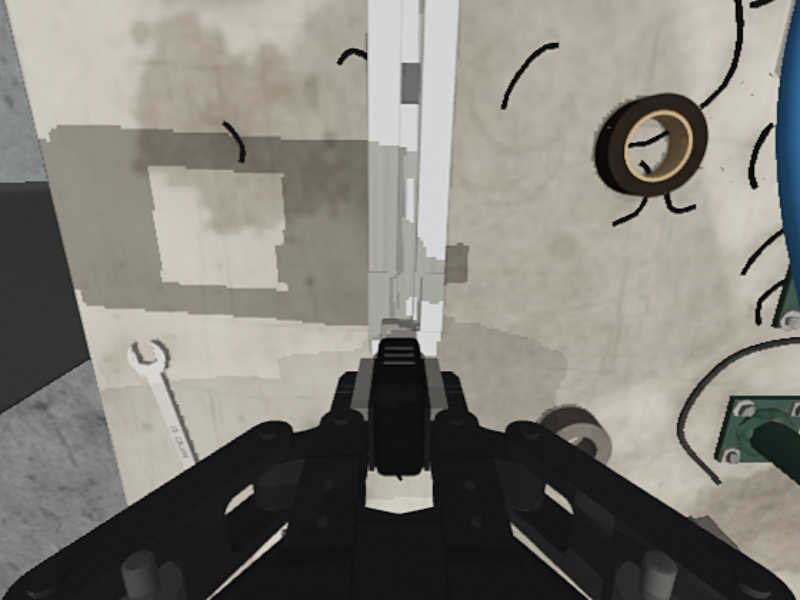

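Held stud at (400,400); the rail runs vertically beneath, the entry is hidden behind the stud. Back off 70 mm in −y to see it.

Emit:
arm_command([
  [[15, 0, 0], 0, 10],
  [[25, 0, 0], 0, 10],
  [[20, 0, 0], 0, 10],
  [[10, 0, 0], 0, 10],
  [[0, 0, 0], 0, 10],
  [[0, 0, 0], 0, 10],
  [[0, 0, 0], 0, 10],
  [[0, 0, 0], 0, 10],
])

```text
time_s: 8.35
tcp_pos: [0.5512, -0.0019, 0.1392]
orientation: [0.501, -0.501, 0.499, -0.499]
wrist_force: [-0.1, 0.4, -1.5]
gripper_width: 0.0155
```

```bash
python3 - <<'E'
from h import *
from cell import manip, imaging
import pickle
o=manip.get_obs(); c=imaging.capture("wrist"); pickle.dump((o,c),open("w5.pkl","wb"))
print(o["time_s"],np.round(o["tcp_pos"],4),np.round(rot(o["orientation"]),3).tolist(),o["gripper_width"],o["wrist_force"])
im=c["color"][...,::-1][100:345,200:360]
cv2.imwrite("pics/w5.png",cv2.resize(im,None,fx=2.44,fy=2.44,interpolation=cv2.INTER_CUBIC))
E
```

```text
8.35 [ 0.5512 -0.0019  0.1392] [[0.006, -0.0, 1.0], [-1.0, 0.0, 0.006], [-0.0, -1.0, -0.0]] 0.01550222747480494 [-0.1481369   0.38373023 -1.47598935]
```

View pics/w5.png

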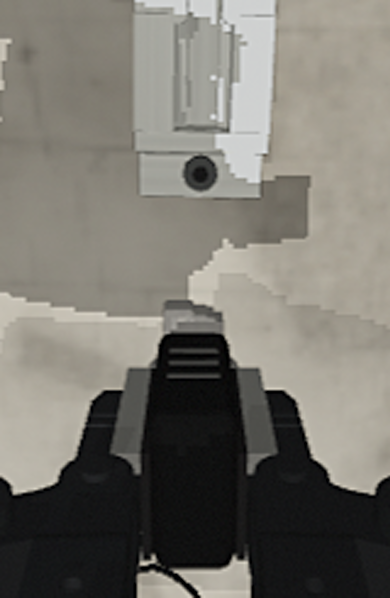

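Entry opening's near end is at crop (174..229,130), ear screw at (200,173); stud head tip at (163..222,300–330), centred with the fingers. Convert to positions.

```bash
python3 - <<'E'
from h import *
import pickle
o,c=pickle.load(open("w5.pkl","rb"))
g=cv2.cvtColor(c["color"],cv2.COLOR_RGB2GRAY)
for r in (106,112,120,130,140,148,152): print(r,g[r,250:318].tolist())
print("col282",g[140:172,282].tolist())
print("head"); 
for r in range(220,238,3): print(r,g[r,258:300].tolist())
q=lambda x,y:[200+x/2.44,100+y/2.44]
print(onplane(c,[q(174,130),q(229,130),q(134,20),q(276,20)],0.026,o))
print("hole",onplane(c,[q(200,173)],0.012,o),"d",c["depth"][int(100+185/2.44),int(200+170/2.44)],c["depth"][140,262])
# predicted head corners for an ideally held stud (underside 46mm below tcp)
A=rot(o["orientation"]);p=np.array(o["tcp_pos"])
for z in (5,13): print(z,proj(c,p+np.array([[-.0153,.046-z/1000,-.0075],[-.0153,.046-z/1000,.0075]])@A.T,o))
print("grip top",proj(c,p+np.array([[-.017,.046-.068,-.008],[-.017,.046-.068,.008]])@A.T,o))
E
```

```text
106 [128, 126, 126, 122, 138, 161, 170, 169, 169, 169, 169, 170, 171, 170, 170, 171, 171, 170, 170, 168, 164, 165, 163, 160, 161, 165, 144, 124, 127, 185, 213, 210, 209, 208, 208, 206, 208, 214, 189, 141, 144, 193, 213, 209, 208, 208, 208, 209, 194, 178, 179, 179, 180, 180, 168, 154, 156, 157, 159, 159, 160, 171, 170, 148, 152, 162, 163, 165]
112 [129, 130, 130, 127, 139, 160, 167, 165, 166, 166, 165, 166, 167, 166, 165, 166, 167, 167, 167, 168, 170, 140, 125, 145, 144, 144, 140, 137, 134, 135, 134, 148, 161, 162, 163, 163, 161, 160, 159, 147, 154, 196, 212, 214, 173, 127, 195, 214, 210, 209, 208, 208, 208, 207, 208, 208, 208, 208, 208, 208, 209, 213, 181, 135, 150, 151, 153, 152]
120 [128, 128, 128, 125, 137, 159, 167, 165, 166, 166, 165, 166, 166, 165, 165, 166, 166, 166, 168, 168, 170, 141, 125, 142, 160, 174, 152, 149, 162, 160, 158, 157, 160, 162, 162, 162, 160, 160, 159, 150, 159, 170, 168, 170, 138, 127, 159, 160, 194, 212, 209, 208, 208, 207, 208, 208, 208, 208, 208, 208, 210, 206, 171, 145, 159, 159, 159, 159]
130 [125, 125, 125, 124, 138, 159, 166, 164, 166, 164, 164, 165, 
[... 2425 characters left out ...]
111, 110, 111, 111, 112, 116, 116, 110, 132, 168, 178, 174, 172, 171, 171, 172, 172]
235 [171, 173, 175, 177, 177, 176, 177, 183, 159, 130, 142, 128, 110, 113, 113, 116, 116, 117, 117, 118, 119, 117, 116, 117, 118, 118, 118, 117, 116, 115, 116, 115, 110, 134, 169, 178, 175, 174, 173, 173, 172, 172]
[[0.54527116 0.04835098 0.026     ]
 [0.56399106 0.04847199 0.026     ]
 [0.53231671 0.08365046 0.026     ]
 [0.57850331 0.08394317 0.026     ]]
hole [[0.55440906 0.03116832 0.012     ]] d 0.2673526 0.23986164
5 [[265.71248058 223.11163939]
 [289.50493113 223.13464702]]
13 [[265.12798617 227.72582083]
 [289.95144236 227.75001118]]
grip top [[257.89296755 271.30626323]
 [295.76511257 271.3458457 ]]
```

Emit:
arm_command([
  [[-15, 0, 3], 1.2, 10],
  [[-25, 0, 0], 0, 10],
  [[-20, 0, 0], 0, 10],
  [[-9, 10, 0], 0, 10],
  [[0, 15, 0], 0, 10],
  [[0, 15, 0], 0, 10],
  [[0, 10, 0], 0, 10],
  [[0, 5, 0], 0, 10],
])

```text
time_s: 9.2
tcp_pos: [0.5535, 0.0655, 0.0818]
orientation: [0.495, -0.497, 0.505, -0.503]
wrist_force: [0.2, -0.1, -1.8]
gripper_width: 0.0154
```

Emit:
arm_command([
  [[0, 3, 0], 0, 10],
  [[0, 0, 0], 0, 10],
  [[0, 0, 0], 0, 10],
  [[0, 0, 0], 0, 10],
  [[0, 0, 0], 0, 10],
  [[0, 0, 0], 0, 10],
  [[0, 0, 0], 0, 10],
  [[0, 0, 0], 0, 10],
])

```text
time_s: 10.0
tcp_pos: [0.5551, 0.0663, 0.0814]
orientation: [-0.496, 0.496, -0.504, 0.504]
wrist_force: [-0.9, -0.1, -2.6]
gripper_width: 0.0153
```

```bash
python3 - <<'E'
from h import *
from cell import manip, imaging
import pickle
o=manip.get_obs(); c=imaging.capture("wrist"); s=imaging.capture("scene"); pickle.dump((o,c,s),open("w6.pkl","wb"))
print(o["time_s"],np.round(o["tcp_pos"],4),np.round(rot(o["orientation"]),3).tolist(),o["gripper_width"],o["wrist_force"])
a=cv2.resize(c["color"][...,::-1][170:290,220:340],(396,396),interpolation=cv2.INTER_CUBIC)
b=cv2.resize(s["color"][...,::-1][150:250,170:290],None,fx=3.3,fy=3.96,interpolation=cv2.INTER_CUBIC)
cv2.imwrite("pics/w6.png",np.hstack([a,b]))
E
```

```text
10.0 [0.5551 0.0663 0.0814] [[-0.017, 0.0, 1.0], [-1.0, 0.0, -0.017], [-0.0, -1.0, 0.0]] 0.015261843722608495 [-0.89367802 -0.07522582 -2.62197888]
```

View pics/w6.png

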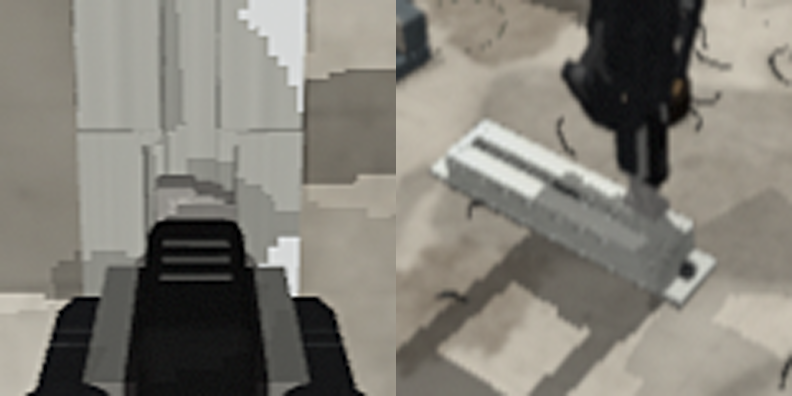

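Left: opening edges at crop x 147 and 238, its far end at y≈145; head tip at (157..225,180) just above it. Right: the stud hangs over the rail's entry end.

```bash
python3 - <<'E'
from h import *
import pickle
o,c,s=pickle.load(open("w6.pkl","rb"))
q=lambda x,y:[220+(x)/3.3,170+y/3.3]
print("opening",onplane(c,[q(147,148),q(238,148),q(76,130),q(303,130)],0.026,o))
g=cv2.cvtColor(c["color"],cv2.COLOR_RGB2GRAY)
for r in range(208,236,3): print(r,g[r,258:300].tolist())
A=rot(o["orientation"]);p=np.array(o["tcp_pos"])
for z in (5,13): print(z,proj(c,p+np.array([[-.0153,.046-z/1000,-.0075],[-.0153,.046-z/1000,.0075]])@A.T,o))
E
```

```text
opening [[0.546414   0.0824268  0.026     ]
 [0.56507774 0.08213647 0.026     ]
 [0.53205691 0.08652601 0.026     ]
 [0.57833608 0.08580555 0.026     ]]
208 [159, 160, 163, 165, 166, 166, 166, 166, 166, 168, 140, 112, 134, 141, 137, 155, 169, 166, 165, 167, 168, 169, 166, 166, 164, 165, 166, 137, 130, 161, 168, 167, 166, 165, 165, 166, 167, 168, 169, 168, 165, 162]
211 [168, 168, 168, 166, 166, 168, 167, 165, 166, 168, 159, 145, 139, 156, 169, 165, 163, 163, 164, 166, 168, 168, 167, 166, 164, 163, 164, 156, 159, 166, 167, 168, 167, 167, 166, 165, 166, 167, 168, 168, 166, 167]
214 [166, 166, 166, 167, 158, 120, 126, 144, 160, 175, 176, 159, 138, 157, 169, 165, 163, 163, 164, 166, 168, 168, 167, 165, 165, 164, 164, 155, 161, 170, 168, 168, 158, 132, 148, 166, 165, 165, 166, 165, 163, 164]
217 [166, 166, 166, 167, 172, 135, 104, 139, 141, 159, 174, 157, 137, 156, 168, 164, 163, 163, 164, 165, 167, 167, 167, 165, 164, 163, 163, 155, 162, 171, 169, 172, 153, 126, 150, 167, 165, 165, 166, 165, 163, 165]
220 [165, 166, 167, 167, 171, 134, 104, 140, 143, 161, 175, 158, 137, 157, 169, 164, 16
[... 593 characters left out ...]
43, 144, 146, 144, 145, 149, 150, 149, 153, 147, 132, 127, 129, 129, 130, 115, 95, 96, 96, 94, 93, 86, 112, 137, 140, 140, 140, 140, 138, 138, 139]
232 [165, 166, 167, 167, 171, 142, 103, 133, 133, 133, 144, 143, 141, 151, 165, 143, 110, 112, 114, 113, 114, 114, 114, 115, 116, 116, 116, 115, 118, 120, 122, 123, 122, 122, 133, 140, 139, 139, 140, 138, 139, 140]
235 [166, 166, 167, 168, 171, 143, 104, 135, 126, 128, 151, 150, 132, 117, 119, 119, 121, 123, 122, 122, 123, 123, 123, 123, 124, 123, 123, 122, 121, 121, 122, 122, 119, 117, 131, 141, 140, 140, 139, 139, 139, 141]
5 [[265.77002708 223.13742897]
 [289.56165255 223.16041311]]
13 [[265.1880962  227.7527582 ]
 [290.01064881 227.7769227 ]]
```

Emit:
arm_command([
  [[0, 3, -0.5], 0, 10],
  [[0, 4, 0], 0, 10],
  [[0, 3, 0], 0, 10],
  [[0, 2, 0], 0, 10],
  [[0, 2, 0], 0, 10],
  [[0, 2, 0], 0, 10],
  [[0, 1, 0], 0, 10],
  [[0, 0, 0], 0, 10],
])

```text
time_s: 10.9
tcp_pos: [0.5545, 0.0663, 0.0641]
orientation: [0.496, -0.496, 0.504, -0.504]
wrist_force: [-0.2, -0.5, -1.7]
gripper_width: 0.0152
```

Emit:
arm_command([
  [[0, 1.5, 0], 0, 10],
  [[0, 1.5, 0], 0, 10],
  [[0, 1.5, 0], 0, 10],
  [[0, 1.5, 0], 0, 10],
  [[0, 1.5, 0], 0, 10],
  [[0, 1.5, 0], 0, 10],
  [[0, 1, 0], 0, 10],
  [[0, 0, 0], 0, 10],
])

```text
time_s: 11.7
tcp_pos: [0.5544, 0.0663, 0.054]
orientation: [0.496, -0.496, 0.504, -0.504]
wrist_force: [-0.2, -0.2, -1.4]
gripper_width: 0.0155
```

Emit:
arm_command([
  [[0, 0.5, 0], 0, 10],
  [[0, 0.5, 0], 0, 10],
  [[0, 0.5, 0], 0, 10],
  [[0, 0.5, 0], 0, 10],
  [[0, 0.3, 0], 0, 10],
  [[0, 0, 0], 0, 10],
  [[0, 0, 0], 0, 10],
  [[0, 0, 0], 0, 10],
])

```text
time_s: 12.5
tcp_pos: [0.5546, 0.0663, 0.052]
orientation: [-0.496, 0.496, -0.504, 0.504]
wrist_force: [0.2, -0.1, -1.4]
gripper_width: 0.0155
```

Emit:
arm_command([
  [[0, 0.3, 0], 0, 10],
  [[0, 0.3, 0], 0, 10],
  [[0, 0.2, 0], 0, 10],
  [[0, 0, 0], 0, 10],
  [[0, 0, 0], 0, 10],
  [[0, 0, 0], 0, 10],
  [[0, 0, 0], 0, 10],
  [[0, 0, 0], 0, 10],
])

```text
time_s: 13.3
tcp_pos: [0.5546, 0.0663, 0.0512]
orientation: [-0.496, 0.496, -0.504, 0.504]
wrist_force: [0.0, 0.7, -1.9]
gripper_width: 0.0153
```

Emit:
arm_command([
  [[0, 0.3, 0], 0, 10],
  [[0, 0.3, 0], 0, 10],
  [[0, 0.2, 0], 0, 10],
  [[0, 0, 0], 0, 10],
  [[0, 0, 0], 0, 10],
  [[0, 0, 0], 0, 10],
  [[0, 0, 0], 0, 10],
  [[0, 0, 0], 0, 10],
])

```text
time_s: 14.1
tcp_pos: [0.5547, 0.0664, 0.0511]
orientation: [-0.496, 0.496, -0.504, 0.504]
wrist_force: [-2.7, 0.9, 5.0]
gripper_width: 0.0155
```

Emit:
arm_command([
  [[0, -0.7, 0], 0, 10],
  [[0, -0.6, 0], 0, 10],
  [[-1, 0, 0], 0, 10],
  [[-1, 0, 0], 0, 10],
  [[-1, 0, 0], 0, 10],
  [[-1, 0, 0], 0, 10],
  [[-1, 0, 0], 0, 10],
  [[0, 0, 0], 0, 10],
])

```text
time_s: 14.9
tcp_pos: [0.5546, 0.0715, 0.0517]
orientation: [-0.496, 0.496, -0.504, 0.504]
wrist_force: [-0.3, -0.3, -1.5]
gripper_width: 0.0157
```

Emit:
arm_command([
  [[-1.5, 0, 0], 0, 10],
  [[-1.5, 0, 0], 0, 10],
  [[-1.5, 0, 0], 0, 10],
  [[-1.5, 0, 0], 0, 10],
  [[-1.5, 0, 0], 0, 10],
  [[-1.5, 0, 0], 0, 10],
  [[-1, 0, 0], 0, 10],
  [[0, 0, 0], 0, 10],
])

```text
time_s: 15.7
tcp_pos: [0.5548, 0.0815, 0.0517]
orientation: [0.496, -0.496, 0.504, -0.504]
wrist_force: [-1.5, 0.8, -2.4]
gripper_width: 0.0152
```

Emit:
arm_command([
  [[-1.5, 0, 0], 0, 10],
  [[-1.5, 0, 0], 0, 10],
  [[-1.5, 0, 0], 0, 10],
  [[-1.5, 0, 0], 0, 10],
  [[-1.5, 0, 0], 0, 10],
  [[-1.5, 0, 0], 0, 10],
  [[-1, 0, 0], 0, 10],
  [[0, 0, 0], 0, 10],
])

```text
time_s: 16.5
tcp_pos: [0.555, 0.0915, 0.0517]
orientation: [-0.496, 0.496, -0.504, 0.504]
wrist_force: [-0.0, -0.5, -2.2]
gripper_width: 0.0148
```

Emit:
arm_command([
  [[-2, 0, 0], 0, 10],
  [[-3, 0, 0], 0, 10],
  [[-3, 0, 0], 0, 10],
  [[-3, 0, 0], 0, 10],
  [[-3, 0, 0], 0, 10],
  [[-3, 0, 0], 0, 10],
  [[-2, 0, 0], 0, 10],
  [[0, 0, 0], 0, 10],
])

```text
time_s: 17.3
tcp_pos: [0.5552, 0.1106, 0.0516]
orientation: [0.496, -0.496, 0.504, -0.504]
wrist_force: [-0.7, -0.2, -1.8]
gripper_width: 0.0151
```

Emit:
arm_command([
  [[-2, 0, 0], 0, 10],
  [[-3, 0, 0], 0, 10],
  [[-3, 0, 0], 0, 10],
  [[-3, 0, 0], 0, 10],
  [[-3, 0, 0], 0, 10],
  [[-3, 0, 0], 0, 10],
  [[-2, 0, 0], 0, 10],
  [[0, 0, 0], 0, 10],
])

```text
time_s: 18.1
tcp_pos: [0.5556, 0.1296, 0.0517]
orientation: [0.496, -0.496, 0.504, -0.504]
wrist_force: [-1.1, 0.1, -1.5]
gripper_width: 0.0152
```

Emit:
arm_command([
  [[-2, 0, 0], 0, 10],
  [[-3, 0, 0], 0, 10],
  [[-3, 0, 0], 0, 10],
  [[-3, 0, 0], 0, 10],
  [[-3, 0, 0], 0, 10],
  [[-3, 0, 0], 0, 10],
  [[-2, 0, 0], 0, 10],
  [[0, 0, 0], 0, 10],
])

```text
time_s: 18.9
tcp_pos: [0.5559, 0.1486, 0.0517]
orientation: [-0.496, 0.496, -0.504, 0.504]
wrist_force: [0.4, 0.2, -1.6]
gripper_width: 0.0153
```

```bash
python3 - <<'E'
from h import *
from cell import manip, imaging
t=dict(np.load("top.npz")); import pickle
o,c=pickle.load(open("w4.pkl","rb")); k=.7
print("dark w4 at z .026/.012",onplane(c,np.array([[410,64],[410,104],[402,64],[420,64]])*k,0.026,o),onplane(c,np.array([[410,64],[410,104]])*k,0.012,o))
g=cv2.cvtColor(c["color"],cv2.COLOR_RGB2GRAY); print(g[0:230:3,287].tolist())
d=c["depth"]; 
Rm,e=cam(c,o)
for r in list(range(0,215,5)):
    dd=d[r,287]; P=e+dd*(Rm@np.linalg.inv(c["mtx"])@np.array([287,r,1])); print(r,np.round(P[1:],4),end=' ')
E
```

```text
dark w4 at z .026/.012 [[0.55634537 0.19757492 0.026     ]
 [0.55654353 0.17850771 0.026     ]
 [0.55216897 0.19756876 0.026     ]
 [0.56156534 0.19758262 0.026     ]] [[0.55664565 0.20050101 0.012     ]
 [0.55685517 0.18034037 0.012     ]]
[212, 212, 212, 212, 212, 213, 213, 213, 212, 213, 213, 213, 213, 213, 217, 99, 106, 106, 107, 107, 107, 108, 108, 110, 115, 213, 213, 213, 213, 213, 213, 213, 213, 213, 213, 214, 172, 171, 171, 171, 171, 169, 215, 214, 214, 214, 214, 214, 214, 214, 214, 215, 162, 168, 167, 166, 166, 166, 166, 166, 166, 165, 165, 164, 164, 165, 163, 163, 163, 173, 219, 219, 218, 221, 148, 101, 92]
0 [0.2333 0.004 ] 5 [0.2302 0.003 ] 10 [0.2265 0.0042] 15 [0.2228 0.005 ] 20 [0.2199 0.0034] 25 [0.2162 0.0041] 30 [0.2127 0.0042] 35 [0.2094 0.003 ] 40 [0.2056 0.0039] 45 [0.2007 0.0102] 50 [0.1972 0.0102] 55 [0.1935 0.0108] 60 [0.19   0.0102] 65 [0.1866 0.0084] 70 [0.1828 0.0089] 75 [0.1799 0.0025] 80 [0.1759 0.0036] 85 [0.1719 0.0043] 90 [0.1681 0.0029] 95 [0.1642 0.0031] 100 [0.1601 0.0041] 105 [0.1561 0.0024] 110 [0.152 0.005] 115 [0.1479 0.0038] 120 [0.1437 0.0034] 125 [0.1395 0.0031] 130 [0.1353 0.0048] 135 [0.131  0.0036] 140 [0.1266 0.0035] 145 [0.1222 0.0029] 150 [0.1178 0.0029] 155 [0.1134 0.0037] 160 [0.1089 0.0041] 165 [0.1043 0.0038] 170 [0.0995 0.0027] 175 [0.0951 0.0041] 180 [0.0904 0.0042] 185 [0.0856 0.0036] 190 [0.0806 0.0029] 195 [0.0762 0.0048] 200 [0.0708 0.0031] 205 [0.0663 0.0045] 210 [0.0611 0.0041]
```

The depth image shows a block in the groove (z ≈ 10 mm) starting at y ≈ 0.181, so contact is expected near stud y ≈ 0.177. I'll go freely to about 0.166, then feel for it.

Emit:
arm_command([
  [[-2, 0, 0], 0, 10],
  [[-3, 0, 0], 0, 10],
  [[-3, 0, 0], 0, 10],
  [[-3, 0, 0], 0, 10],
  [[-3, 0, 0], 0, 10],
  [[-2, 0, 0], 0, 10],
  [[-1, 0, 0], 0, 10],
  [[0, 0, 0], 0, 10],
])

```text
time_s: 19.7
tcp_pos: [0.5562, 0.1655, 0.0517]
orientation: [-0.496, 0.496, -0.504, 0.504]
wrist_force: [-0.8, 0.8, -2.2]
gripper_width: 0.015
```

Emit:
arm_command([
  [[-0.5, 0, 0], 0, 10],
  [[-0.5, 0, 0], 0, 10],
  [[-0.5, 0, 0], 0, 10],
  [[-0.5, 0, 0], 0, 10],
  [[-0.5, 0, 0], 0, 10],
  [[0, 0, 0], 0, 10],
  [[0, 0, 0], 0, 10],
  [[0, 0, 0], 0, 10],
])

```text
time_s: 20.5
tcp_pos: [0.5562, 0.1678, 0.0517]
orientation: [0.496, -0.496, 0.504, -0.504]
wrist_force: [-0.1, 0.5, -1.9]
gripper_width: 0.0152
```

Emit:
arm_command([
  [[-0.5, 0, 0], 0, 10],
  [[-0.5, 0, 0], 0, 10],
  [[-0.5, 0, 0], 0, 10],
  [[-0.5, 0, 0], 0, 10],
  [[0, 0, 0], 0, 10],
  [[0, 0, 0], 0, 10],
  [[0, 0, 0], 0, 10],
  [[0, 0, 0], 0, 10],
])

```text
time_s: 21.3
tcp_pos: [0.5563, 0.1698, 0.0517]
orientation: [-0.496, 0.496, -0.504, 0.504]
wrist_force: [0.6, -0.1, -1.1]
gripper_width: 0.0154
```

Emit:
arm_command([
  [[-0.5, 0, 0], 0, 10],
  [[-0.5, 0, 0], 0, 10],
  [[-0.5, 0, 0], 0, 10],
  [[-0.3, 0, 0], 0, 10],
  [[0, 0, 0], 0, 10],
  [[0, 0, 0], 0, 10],
  [[0, 0, 0], 0, 10],
  [[0, 0, 0], 0, 10],
])

```text
time_s: 22.1
tcp_pos: [0.5563, 0.1716, 0.0517]
orientation: [0.496, -0.496, 0.504, -0.504]
wrist_force: [-0.4, -0.9, -2.8]
gripper_width: 0.0152
```

Emit:
arm_command([
  [[-0.5, 0, 0], 0, 10],
  [[-0.5, 0, 0], 0, 10],
  [[-0.5, 0, 0], 0, 10],
  [[-0.3, 0, 0], 0, 10],
  [[0, 0, 0], 0, 10],
  [[0, 0, 0], 0, 10],
  [[0, 0, 0], 0, 10],
  [[0, 0, 0], 0, 10],
])

```text
time_s: 22.9
tcp_pos: [0.5563, 0.1734, 0.0517]
orientation: [-0.496, 0.496, -0.504, 0.504]
wrist_force: [0.5, 0.4, -1.5]
gripper_width: 0.0148
```

Emit:
arm_command([
  [[-0.5, 0, 0], 0, 10],
  [[-0.5, 0, 0], 0, 10],
  [[-0.5, 0, 0], 0, 10],
  [[0, 0, 0], 0, 10],
  [[0, 0, 0], 0, 10],
  [[0, 0, 0], 0, 10],
  [[0, 0, 0], 0, 10],
  [[0, 0, 0], 0, 10],
])

```text
time_s: 23.7
tcp_pos: [0.5564, 0.1749, 0.0517]
orientation: [-0.496, 0.496, -0.504, 0.504]
wrist_force: [0.7, 0.3, -1.4]
gripper_width: 0.0158
```

Emit:
arm_command([
  [[-0.5, 0, 0], 0, 10],
  [[-0.5, 0, 0], 0, 10],
  [[-0.5, 0, 0], 0, 10],
  [[0, 0, 0], 0, 10],
  [[0, 0, 0], 0, 10],
  [[0, 0, 0], 0, 10],
  [[0, 0, 0], 0, 10],
  [[0, 0, 0], 0, 10],
])

```text
time_s: 24.5
tcp_pos: [0.5564, 0.1764, 0.0517]
orientation: [0.496, -0.496, 0.504, -0.504]
wrist_force: [-0.1, 0.4, -1.0]
gripper_width: 0.015
```

Emit:
arm_command([
  [[-0.5, 0, 0], 0, 10],
  [[-0.5, 0, 0], 0, 10],
  [[-0.5, 0, 0], 0, 10],
  [[0, 0, 0], 0, 10],
  [[0, 0, 0], 0, 10],
  [[0, 0, 0], 0, 10],
  [[0, 0, 0], 0, 10],
  [[0, 0, 0], 0, 10],
])

```text
time_s: 25.3
tcp_pos: [0.5564, 0.1778, 0.0517]
orientation: [-0.496, 0.496, -0.504, 0.504]
wrist_force: [0.4, -1.1, -1.9]
gripper_width: 0.0153
```

Emit:
arm_command([
  [[-0.5, 0, 0], 0, 10],
  [[-0.5, 0, 0], 0, 10],
  [[-0.5, 0, 0], 0, 10],
  [[0, 0, 0], 0, 10],
  [[0, 0, 0], 0, 10],
  [[0, 0, 0], 0, 10],
  [[0, 0, 0], 0, 10],
  [[0, 0, 0], 0, 10],
])

```text
time_s: 26.1
tcp_pos: [0.5565, 0.1782, 0.0517]
orientation: [-0.495, 0.497, -0.504, 0.505]
wrist_force: [0.2, -5.6, -0.9]
gripper_width: 0.0152
```

Stop felt at y = 0.178 (−5.6 N). Back off slightly and start the clockwise turn.

Emit:
arm_command([
  [[0.8, 0, 0], 0, 10],
  [[0.8, 0, 0], 0, 10],
  [[0, 0, 0], 2, 10],
  [[0, 0, 0], 2, 10],
  [[0, 0, 0], 2, 10],
  [[0, 0, 0], 2, 10],
  [[0, 0, 0], 2, 10],
  [[0, 0, 0], 0, 10],
])

```text
time_s: 26.9
tcp_pos: [0.5561, 0.1779, 0.0516]
orientation: [0.45, -0.45, 0.546, -0.545]
wrist_force: [-1.1, -2.6, -0.6]
gripper_width: 0.0151
```

```bash
python3 - <<'E'
from h import *
from cell import manip
o=manip.get_obs(); print(o["time_s"],np.round(o["tcp_pos"],4),np.round(rot(o["orientation"]),3).tolist(),o["wrist_force"],o["ft_torque"],np.round(o["qpos"],2))
E
```

```text
26.9 [0.5561 0.1779 0.0516] [[-0.19, -0.001, 0.982], [-0.982, 0.0, -0.19], [0.0, -1.0, -0.001]] [-1.06127054 -2.59612366 -0.59314345] [-0.57827228  0.15466518  0.02458024] [0.16 0.45 1.66 0.   1.03 0.35]
```

Emit:
arm_command([
  [[0.4, 0, 0.1], 3, 10],
  [[0, 0, 0], 4, 10],
  [[0, 0, 0], 4, 10],
  [[0, 0, 0], 4, 10],
  [[0, 0, 0], 4, 10],
  [[0, 0, 0], 4, 10],
  [[0, 0, 0], 0, 10],
  [[0, 0, 0], 0, 10],
])

```text
time_s: 27.7
tcp_pos: [0.5558, 0.1776, 0.0513]
orientation: [0.332, -0.333, 0.624, -0.624]
wrist_force: [-1.6, -1.8, -2.2]
gripper_width: 0.0157
```

Emit:
arm_command([
  [[0, -0.3, 0], 4, 10],
  [[0, 0, 0], 4, 10],
  [[0, 0, 0], 4, 10],
  [[0, 0, 0], 4, 10],
  [[0, 0, 0], 4, 10],
  [[0, 0, 0], 4, 10],
  [[0, 0, 0], 0, 10],
  [[0, 0, 0], 0, 10],
])

```text
time_s: 28.5
tcp_pos: [0.5559, 0.1773, 0.0516]
orientation: [0.196, -0.196, 0.679, -0.679]
wrist_force: [-1.5, -2.9, -2.7]
gripper_width: 0.0151
```

Emit:
arm_command([
  [[0.4, 0, 0.2], 4, 10],
  [[0, 0, 0], 4, 10],
  [[0, 0, 0], 4, 10],
  [[0, 0, 0], 4, 10],
  [[0, 0, 0], 4, 10],
  [[0, 0, 0], 4, 10],
  [[0, 0, 0], 0, 10],
  [[0, 0, 0], 0, 10],
])

```text
time_s: 29.3
tcp_pos: [0.5561, 0.1769, 0.0519]
orientation: [-0.05, 0.051, -0.705, 0.705]
wrist_force: [-1.2, -3.4, -2.4]
gripper_width: 0.015
```

```bash
python3 - <<'E'
from h import *
from cell import manip
o=manip.get_obs(); print(o["time_s"],np.round(o["tcp_pos"],4),np.round(rot(o["orientation"]),3).tolist(),o["wrist_force"],o["ft_torque"],np.round(o["qpos"],2))
E
```

```text
29.3 [0.5561 0.1769 0.0519] [[-0.99, -0.0, 0.142], [-0.142, -0.0, -0.99], [0.0, -1.0, 0.0]] [-1.18919463 -3.41083594 -2.44917016] [-0.56931314  0.37057729 -0.04680978] [ 0.16  0.45  1.66 -0.    1.03  1.59]
```

Emit:
arm_command([
  [[0.1, 0, 0.4], 2, 10],
  [[0, 0, 0], 3, 10],
  [[0, 0, 0], 2, 10],
  [[0, 0, 0], 2, 10],
  [[0, 0, 0], 0, 10],
  [[0, 0, 0], 0, 10],
  [[0, 0, 0], 0, 10],
  [[0, 0, 0], 0, 10],
])

```text
time_s: 30.1
tcp_pos: [0.5563, 0.1767, 0.052]
orientation: [-0.006, 0.006, 0.707, -0.707]
wrist_force: [-1.0, -2.6, -2.0]
gripper_width: 0.0153
```

```bash
python3 - <<'E'
from h import *
from cell import manip
o=manip.get_obs(); print(o["time_s"],np.round(o["tcp_pos"],4),np.round(rot(o["orientation"]),3).tolist(),o["wrist_force"],o["ft_torque"],np.round(o["qpos"],2))
E
```

```text
30.1 [0.5563 0.1767 0.052 ] [[-1.0, 0.0, -0.016], [0.016, 0.0, -1.0], [-0.0, -1.0, -0.0]] [-0.99000108 -2.64963571 -1.96823023] [-0.43336518  0.22811115 -0.0131765 ] [0.16 0.45 1.66 0.   1.03 1.75]
```

Emit:
arm_command([
  [[0, 0.4, 0.3], 0, 10],
  [[0, 0.4, 0], 0, 10],
  [[0, 0, 0], 0, 10],
  [[0, 0, 0], 0, 18],
  [[0, 0, 0], 0, 24],
  [[0, 0, 0], 0, 32],
  [[0, 0, 0], 0, 40],
  [[0, 0, 0], 0, 40],
])

```text
time_s: 30.9
tcp_pos: [0.5563, 0.1764, 0.0513]
orientation: [-0.006, 0.006, 0.707, -0.707]
wrist_force: [0.3, -0.0, -0.1]
gripper_width: 0.0398
```

Emit:
arm_command([
  [[0, -3, 0], 0, 40],
  [[0, -8, 0], 0, 40],
  [[0, -15, 0], 0, 40],
  [[0, -20, 0], 0, 40],
  [[0, -20, 0], 0, 40],
  [[0, -15, 0], 0, 40],
  [[0, -5, 0], 0, 40],
  [[0, 0, 0], 0, 40],
])

```text
time_s: 31.7
tcp_pos: [0.5569, 0.1765, 0.1387]
orientation: [-0.005, 0.007, 0.707, -0.707]
wrist_force: [0.2, -0.5, -0.3]
gripper_width: 0.04
```

```bash
python3 - <<'E'
from h import *
from cell import manip, imaging
import pickle
o=manip.get_obs(); c=imaging.capture("wrist"); s=imaging.capture("scene"); pickle.dump((o,c,s),open("w7.pkl","wb"))
print(o["time_s"],np.round(o["tcp_pos"],4),o["gripper_width"],o["wrist_force"])
a=cv2.resize(c["color"][...,::-1],(400,300))
b=cv2.resize(s["color"][...,::-1][130:250,150:310],(400,300),interpolation=cv2.INTER_CUBIC)
cv2.imwrite("pics/w7.png",np.hstack([a,b]))
E
```

```text
31.7 [0.5569 0.1765 0.1387] 0.040045604774767624 [ 0.23947772 -0.46254919 -0.30799879]
```

View pics/w7.png

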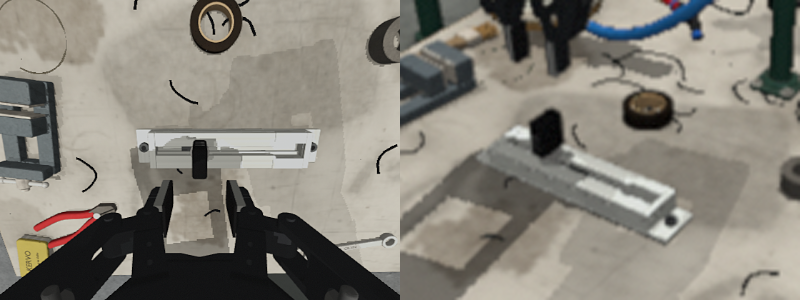

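The stud stands upright and crosswise in the rail (left view at (200,158), right view at (545,132)). The gripper is clear above it and the tape is undisturbed.

```bash
python3 - <<'E'
from cell import manip
print(manip.job_done())
E
```

```text
the job is handed in; nothing more can be done
None
```

The stud is standing locked crosswise in the rail and the job is handed in, at about 32 s of the 64 s allowed. `job_done()` gives no verdict, so success rests on my own checks below.

- **Insertion and slide:** I took the stud from the holder, lowered its head through the entry opening until it touched the ledge, raised it about 0.7 mm and slid it along the slot. The slide met almost no resistance.
- **Stop:** I felt the stop at TCP y = 0.178 m, about 37 mm past the rail's middle. That agrees with the block seen in the groove by depth camera.
- **Turn and release:** I backed off slightly, turned the stud about 90° clockwise, lowered it to the ledge, released it and moved clear.

**Last checks:**
- **Forces:** The highest readings taken at the end of each move were about 6 N at the stop and 6.5 N at the ledge contact. I could not see peaks within a move.
- **Angle:** At release the tool was crosswise to the rail within about 1°. I did not re-measure the stud's exact pose afterwards.
- **Final pictures:** The stud looks upright and crosswise, the gripper touches nothing (wrist force about 0), and the tape looks undisturbed. The collar and spanner are only at the edge of that picture, and I never moved the arm near them.
- **Disagreements:** The first top and wrist estimates of the rail's place differed by about 6 mm along the rail. I used the closer wrist views, which the fit confirmed.

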